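# Unlock the tube incubator and hold its lid at the balance point

## Robot

A 6-joint arm with a two-finger parallel gripper is mounted at the origin on the work surface. World frame = base frame: x ahead of the robot, y to its left, z up, the work surface at z = 0. Lengths are in m, angles in degrees, forces in N, time in s.
With the tool pointing down it reaches from about 0.325 to 0.85 m from the base axis. Payload 15.5 kg.
Tool frame: the origin (TCP) lies on the centre line of the jaws, within the pads' length; the fingertips stand 25 mm ahead of it and the grasp point (between the pads) lies 6 mm ahead of it; z points along the fingers, y is the line along which they close (so a half turn about z gives the same grasp; the last joint's range is limited). The gripper opens to 91 mm and grips with 3 to 60 N. Pads are 32 mm wide; open, the fingers measure 118 mm over their backs; the gripper's body (76 mm by 178 mm) begins 60 mm behind the grasp point.
Start: joints at [-76.805, 28.281, 77.091, -0, 74.628, -5.472], TCP at [0.2, -0.592, 0.212] pointing down, gripper open.
Joint ranges: [-166.48, 166.48], [-47.26, 123.95], [12.59, 153.08], [-70.14, 250.14], [6.76, 159.57], [-176.63, 176.63]. Speed limits (degrees/s): [108.29, 108.29, 147.25, 172.46, 172.46, 172.46].

## Interface

Orientations are given as [roll, pitch, yaw] about the fixed x, y, z axes, in that order (R = Rz(yaw) Ry(pitch) Rx(roll)).
In Python, from bench import read_state, capture, camera_params, job_done, recognise, masks_of gives the robot as it stands.
- The arm moves only by the tool servo_tool, never from a script. Its argument "moves" is a list of rows, each an object of numbers: "dx", "dy", "dz": the shift along the tool's x, y, z in mm; "roll": the turn about the tool's z in rad; "jaw": the opening, from 0 (shut) to 1 (fully open). A call has exactly 10 rows; each row is the pose to reach, as a shift and turn from the pose commanded when the call began, along the tool's axes at that moment; what a row does not reach only later rows make up. A row lasts 1/8 s, in which the tool goes at most 62.5 mm and 10.7 degrees, less where a joint would pass 70% of its speed; a pose out of reach is approached as far as the arm can. A call with a gripper value outside its range is refused whole. The fingers move at their own pace and stop on an object; the grip force is fixed at half the most. Time passes only in rows, so rows that repeat a pose let the fingers close, or fill a call up. It gives the time, the measured TCP pose, the force, the opening and the grip force at its end, in the units of the state.
- read_state(): the state, without advancing time (a new reading comes with each control period).
- capture(name): name is "side" or "top"; returns (picture, depth): 420x560x3 uint8, blue, green, red; 420x560 float32, m along the optical axis (not along the pixel's ray), 0 where there is no reading.
- camera_params(name): a dict with "fx", "fy", "cx", "cy" (pixels), "R" (3x3) and "t" (3): a world point X has camera coordinates R X + t. Camera axes: x right, y down, z forward; pixel columns grow to the right and rows downward; lengths in m; the calibration is good to about 2 mm. A picture is of the moment at which its call begins. camera_params takes no time and is no camera call.
- job_done(): hands the job in; it is judged then, once.
Trained networks look in the newest picture that a camera, given by its name, has taken for a name from the list of things; names that differ only in an ending like _2 or _b are one class to them, and where a whole thing is asked for, a point or a joint stands for the part that bears it (a point fixed in the world has none). Each returns a list of dicts, best first, with "confidence" (0 to 1); they miss things now and then, are a little off and sometimes report something else, mostly with a low value. They report only what shows in the picture. A call takes as long as a camera call.
- recognise(target, camera): "point" ([x, y, z] in m, in world coordinates, good to about 4 mm: the middle of the surface that is visible of it).
- masks_of(target, camera): "pixels" (420x560 bool, what is visible of it).
The state is a dict: "time_s": time; "joint_positions": joint angles; "qvel": joint speeds; "tau": joint torques, N m; "tcp_pos": TCP position; "tool_rot": TCP orientation; "ft_force": force on the tool from outside, world axes, zero at the start; "torque": the same for the moment, N m; "width": opening from 0.0 (shut) to 1.0 (fully open); "grasp_force": force on a finger pad.
Only numpy, scipy, OpenCV 4.12 (cv2) and the standard library are available. Lean on these libraries where they do the work, as an engineer would, in place of code of your own. Each camera call takes 0.05 s, during which the arm holds its last target. There are 200 camera calls.

## Task

On the lab bench, unlock the lid of the tube incubator: push its black bar knob down against the spring and, while it is down, turn it clockwise (seen from above) until it stops, so that the steel tongue swings clear of the lid. Then raise the lid by its steel bar handle to its balance point, where the handle bar stands straight above the hinge pin and the lid would fall neither shut nor back, never letting it swing well past that point, and keep it still there. Finish while still gripping the handle, do not let go, and leave the other things on and around the incubator where they stand.

Things in the scene. Friction and masses are not known exactly. Their poses are not given: they have to be found in the camera images.
- incubator: White tube incubator fixed to the bench, 250 (x) by 240 mm (y), flat top 80 mm above the bench. Origin on the bench under its centre, z up; its -x side is the front (display, three small buttons) and faces the robot within 0.3 rad. In its frame the lid's hinge pin runs along y through x = +95, z = 85 mm, the lid's middle is at y = -40 mm, the lock knob's upright axis at x = -50, y = +85 mm.
- lid (a joint): Lid angle, rad: 0 shut, grows as the front edge rises, stop at 2.0; balance point 1.215. Grey hollow cover 170 (x) by 150 (y) by 40 mm, about 0.25 to 0.46 kg, on a nearly frictionless hinge at its rear edge, no stay or spring: below the balance point it falls shut, above it falls back. While the lock tongue covers the lug on its left side it rises only 0.02 rad.
- lid_bar (a point): Middle of the lid's round steel handle bar: 12 mm thick, parallel to the hinge, 102 mm free between its two end arms, in front of and above the lid's front edge; the lid stays 28 mm or more below it. Shut: 195 mm in front of the hinge pin and 72 mm above it (157 above the bench). Balanced: 208 mm straight above the pin (293 above the bench). It can roll between the fingers as the lid swings.
- lid_hinge (a point): Middle of the lid's hinge pin, 85 mm above the bench, at the rear edge of the lid.
- lock_turn (a joint): Turn of the lock knob, rad: 0 locked (0 to 0.1 at the start), grows clockwise seen from above, stop at 1.25; turned to over 1.1 it is unlocked. An inner gate stops it at 0.15 unless the knob is down by more than about 4 mm; past 1.06 it can rise again. It stays where it is left; about 0.05 N m turns it.
- lock_press (a joint): How far the lock knob is pushed down, m: 0 up, stop at 0.007. The spring takes about 4 N at the start and 10 N fully down and lifts it again.
- lock_grip (a point): Grip point of the black lock knob, on its axis, 137 mm above the bench when up. The knob is left (+y) of the lid, near the front. Its grip is an upright bar 12 mm thick, 40 mm long, from 115 to 145 mm above the bench, over a 40 mm round skirt. At lock_turn 0 the bar lies along the incubator's y, like the steel tongue below it that points to the lid; both turn with the knob.
- reagent_a: The larger white reagent bottle, 56 mm across, 125 mm tall, standing on the bench left of the incubator; origin under its centre. To be left alone.
- reagent_b: The smaller white reagent bottle, 48 mm across, 100 mm tall, on the bench left of the incubator; origin under its centre. To be left alone.
- vial: Small amber jar, 30 mm across, 45 mm tall, standing on the incubator's top behind the lock knob; origin under its centre. To be left alone.
- tube_rack: Black tube rack 200 x 90 x 45 mm with tubes up to 85 mm tall, on the bench right of the incubator; origin under its centre. To be left alone.
- tip_box: Grey tip box 84 x 124 x 57 mm on the bench behind the incubator; origin under its centre. To be left alone.
- marker: Marker pen 135 mm long, 14 mm thick, lying on the bench in front of the incubator; origin under its middle. To be left alone.
- timer: Flat white timer 60 x 60 x 22 mm on the bench far left of the incubator; origin under its centre. To be left alone.

How it is judged:
By the outcome, as a careful person would: the job done as asked, in the order asked, and still so for the second after the job is handed in, while the arm keeps its last pose, push and grip.
It also fails if it takes over 54 s, if anything falls off the work surface, if the arm or the gripper's body presses on something with over 40 N, if the wrist force passes 120 N, or if a joint passes its speed limit or range.

## Working session

There is one attempt and no reset: what is moved stays moved. The work goes in short steps, Python scripts to look and compute and a tool call to move; the robot and the scene stay as the last step left them, time stands still between calls to the robot, and variables do not carry over. Pictures are saved under pics/ and viewed, at most 10 in all, crops included, and the job is handed in when it is done.

Besides the shell and the picture viewer there is one more tool, called after ">>>" in YAML: its name, and indented under it one key for each argument. servo_tool: Moves the arm, as the interface text tells. Its arguments: {"type":"object","properties":{"moves":{"type":"array"}},"required":["moves"]}

```bash
mkdir -p pics; ls; python3 - <<'E'
from bench import *
import cv2,numpy as np
s=read_state();print(s)
for c in("side","top"):
    p,d=capture(c);cv2.imwrite(f"pics/{c}0.png",p);q=camera_params(c)
    R=np.array(q["R"]);print(c,q["fx"],q["cx"],q["cy"],"cam pos",-R.T@np.array(q["t"]),"fwd",R[2])
    for t in("incubator","lid","lid_bar","lock_grip","lock_turn","vial","reagent_a","tube_rack","tip_box","marker","timer"):
        try:
            print(t,[(np.round(r["point"],3).tolist(),round(r["confidence"],2)) for r in recognise(t,c)[:3]])
        except Exception as e: print(t,e)
E
```

```text
pics
{'time_s': 0.0, 'joint_positions': array([-7.68032339e+01,  2.83141471e+01,  7.71293884e+01,  1.77486793e-04,
        7.46282916e+01, -5.47035995e+00]), 'qvel': array([ 0.00092568, -0.07440175, -0.01985356, -0.04888693, -0.01293966,
        0.03892879]), 'tau': array([ 2.64415758e-03, -8.78823209e+01, -3.81869745e+01,  7.08151585e-02,
        5.31275163e-02, -6.56158136e-05]), 'tcp_pos': array([ 0.19996912, -0.5917199 ,  0.21103292]), 'tool_rot': array([-1.79928516e+02, -7.01763724e-03,  1.86670746e+01]), 'ft_force': array([-0.41342099, -0.32273816, -0.66550109]), 'torque': array([0.02978422, 0.0352058 , 0.00240288]), 'grasp_force': 0.0, 'width': 1.001643531814914}
side 391.4798963671064 278.41668326172737 210.09688388448703 cam pos [ 0.5252694  -0.50875143  0.72935279] fwd [ 0.07920313  0.69509094 -0.71454562]
incubator [([0.567, -0.161, 0.118], 0.85), ([0.618, -0.296, 0.043], 0.62)]
lid [([0.573, -0.16, 0.126], 0.84)]
lid_bar [([0.577, -0.156, 0.127], 0.95), ([0.491, 0.176, 0.022], 0.62)]
lock_grip [([0.526, -0.019, 0.118], 0.57)]
lock_turn [([0.528, -0.024, 0.115], 0.95), ([0
[... 255 characters left out ...]
rker [([0.416, -0.073, 0.011], 0.8), ([0.779, -0.081, 0.058], 0.4)]
timer [([0.492, 0.178, 0.022], 0.78)]
top 402.0389488364813 281.44308461849124 207.9487440898806 cam pos [0.43310846 0.09636013 1.05980969] fwd [ 0.1575688  -0.00887164 -0.98746816]
incubator [([0.562, -0.094, 0.116], 0.91)]
lid [([0.573, -0.133, 0.125], 0.92)]
lid_bar [([0.574, -0.134, 0.125], 0.55)]
lock_grip []
lock_turn [([0.524, -0.012, 0.115], 0.86)]
vial []
reagent_a [([0.674, 0.099, 0.083], 0.95), ([0.551, 0.089, 0.072], 0.79)]
tube_rack [([0.611, -0.304, 0.046], 0.81)]
tip_box [([0.777, -0.06, 0.062], 0.83)]
marker [([0.422, -0.063, 0.015], 0.51)]
timer [([0.493, 0.191, 0.021], 0.68), ([0.667, -0.024, 0.126], 0.32)]
```

View pics/side0.png

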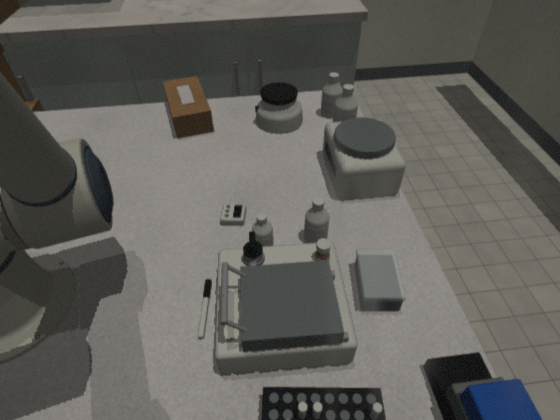

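View pics/top0.png

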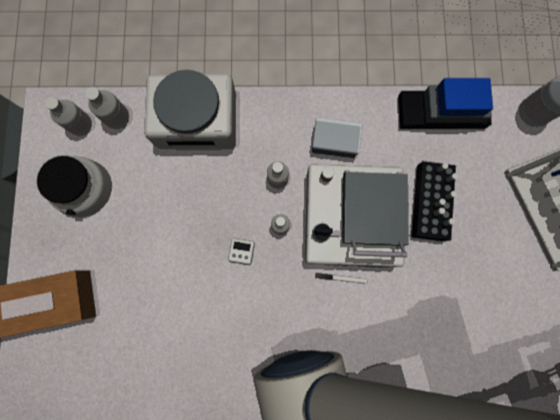

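The side view shows the locked bar knob at (253,248), the handle bar at about (225,295), and the vial behind the knob at (323,247). The top view shows the knob at (322,231), the bar at about (377,250), and bottle b left of the knob at (280,224). Next I'll measure the geometry from depth.

```bash
cat > h.py <<'E'
from bench import *
import cv2,numpy as np
def cloud(c):
    p,d=capture(c);q=camera_params(c);v,u=np.mgrid[:420,:560]
    P=np.stack([(u-q["cx"])/q["fx"]*d,(v-q["cy"])/q["fy"]*d,d],-1)
    return p,d,(P-np.array(q["t"]))@np.array(q["R"])
def mask(t,c,d):
    r=masks_of(t,c); return (r[0]["pixels"]&(d>0),r[0]["confidence"]) if r else (np.zeros(d.shape,bool),0)
def line(Q,n=""):
    m=np.median(Q,0);w,V=np.linalg.eigh(np.cov((Q-Q.mean(0)).T));e=V[:,-1]
    t=(Q-Q.mean(0))@e
    print(n,len(Q),"mean",Q.mean(0).round(4),"mid",(Q.mean(0)+e*(t.max()+t.min())/2).round(4),"zmax",Q[:,2].max().round(4),"len",np.ptp(t).round(4),"yaw",np.degrees(np.arctan2(e[1],e[0])).round(1)%180)
E
python3 - <<'E'
from h import *
for c in("top","side"):
    p,d,X=cloud(c);x,y,z=X[...,0],X[...,1],X[...,2]
    reg=(x>.38)&(x<.74)&(y>-.26)&(y<.045)
    m=reg&(z>.072)&(z<.088); k=cv2.morphologyEx(m.astype(np.uint8),cv2.MORPH_OPEN,np.ones((3,3)))>0
    full=reg&(z>.072)
    for n,Mk in(("top face",k),("above",cv2.morphologyEx(full.astype(np.uint8),cv2.MORPH_OPEN,np.ones((3,3)))>0),("lid",reg&(z>.112)&(z<.132)&(y<-.05))):
        print(c,n,cv2.minAreaRect(X[Mk][:,:2].astype(np.float32)*1000),"z",np.median(z[Mk]).round(4))
    for t in("lid","lid_bar","lock_turn","lock_grip","vial"):
        Mk,cf=mask(t,c,d)
        if Mk.any():
            print(c,t,round(cf,2),Mk.sum(),"z",np.percentile(z[Mk],[5,50,95,100]).round(3))
    b=reg&(z>.138)&(y<-.04)&(y>-.22)&(x<.55); 
    if b.sum()>5: line(X[b],c+" bar")
    b=reg&(z>.135)&(y>-.05)&(x<.6)
    if b.sum()>5: line(X[b],c+" knob")
    cv2.imwrite(f"pics/{c}1.png",cv2.resize(p[(190,200)[c=='side']-40:(190,200)[c=='side']+110][:, (280 if c=='top' else 190):(280 if c=='top' else 190)+150],None,fx=4,fy=4,interpolation=2))
E
```

```text
top top face ((575.3284912109375, -94.1064224243164), (236.6082305908203, 249.56466674804688), 87.39698791503906) z 0.0798
top above ((575.3284912109375, -94.1064224243164), (236.6082305908203, 249.56466674804688), 87.39698791503906) z 0.1218
top lid ((583.52490234375, -136.04849243164062), (151.0123748779297, 172.14671325683594), 87.55550384521484) z 0.125
top lid 0.96 5024 z [0.121 0.125 0.159 0.167]
top lid_bar 0.6 5078 z [0.119 0.125 0.156 0.167]
top lock_turn 0.57 282 z [0.095 0.116 0.146 0.148]
top lock_grip 0.56 234 z [0.112 0.118 0.146 0.148]
top vial 0.74 157 z [0.088 0.123 0.127 0.129]
top bar 333 mean [ 0.4755 -0.131   0.1597] mid [ 0.4755 -0.1306  0.1597] zmax 0.167 len 0.1175 yaw 87.6
top knob 97 mean [ 0.5287 -0.0081  0.1443] mid [ 0.5287 -0.008   0.1443] zmax 0.1478 len 0.039 yaw 85.8
side top face ((574.4212646484375, -98.07333374023438), (240.08372497558594, 249.68637084960938), 87.36983489990234) z 0.0796
side above ((574.4212646484375, -98.07333374023438), (240.08372497558594, 249.68637084960938), 87.36983489990234) z 0.1238
side lid ((581.3140869140625, -137.33131408691406), (152.6473388671875, 172.4992218017578), 87.40994262695312) z 0.1249
side lid_bar 0.63 8650 z [0.101 0.125 0.153 0.166]
side lock_turn 0.83 467 z [0.08  0.115 0.146 0.148]
side lock_grip 0.57 343 z [0.109 0.116 0.146 0.148]
side vial 0.72 297 z [0.087 0.117 0.126 0.128]
side bar 542 mean [ 0.4752 -0.1406  0.1588] mid [ 0.4754 -0.1333  0.1589] zmax 0.1661 len 0.1192 yaw 87.9
side knob 110 mean [ 0.5278 -0.0147  0.144 ] mid [ 0.528  -0.0123  0.1443] zmax 0.1479 len 0.0392 yaw 84.9
```

>>> servo_tool:
  moves:
    - {"dx": 37,"dy": -33,"roll": -0.12,"jaw": 1}
    - {"dx": 75,"dy": -67,"roll": -0.24,"jaw": 1}
    - {"dx": 112,"dy": -100,"roll": -0.36,"jaw": 1}
    - {"dx": 150,"dy": -134,"roll": -0.48,"jaw": 0.6}
    - {"dx": 187,"dy": -167,"roll": -0.6,"jaw": 0.6}
    - {"dx": 225,"dy": -201,"roll": -0.72,"jaw": 0.6}
    - {"dx": 262,"dy": -234,"roll": -0.84,"jaw": 0.6}
    - {"dx": 300,"dy": -268,"roll": -0.96,"jaw": 0.6}
    - {"dx": 337,"dy": -301,"roll": -1.08,"jaw": 0.6}
    - {"dx": 373,"dy": -335,"roll": -1.165,"jaw": 0.6}

```text
invalid input
```

>>> servo_tool:
  moves:
    - {"dx": 37,"dy": -33,"dz": 0,"roll": -0.12,"jaw": 1}
    - {"dx": 75,"dy": -67,"dz": 0,"roll": -0.24,"jaw": 1}
    - {"dx": 112,"dy": -100,"dz": 0,"roll": -0.36,"jaw": 1}
    - {"dx": 150,"dy": -134,"dz": 0,"roll": -0.48,"jaw": 0.6}
    - {"dx": 187,"dy": -167,"dz": 0,"roll": -0.6,"jaw": 0.6}
    - {"dx": 225,"dy": -201,"dz": 0,"roll": -0.72,"jaw": 0.6}
    - {"dx": 262,"dy": -234,"dz": 0,"roll": -0.84,"jaw": 0.6}
    - {"dx": 300,"dy": -268,"dz": 0,"roll": -0.96,"jaw": 0.6}
    - {"dx": 337,"dy": -301,"dz": 0,"roll": -1.08,"jaw": 0.6}
    - {"dx": 373,"dy": -335,"dz": 0,"roll": -1.165,"jaw": 0.6}

```text
time_s: 3.05
tcp_pos: [0.447, -0.1539, 0.2118]
tool_rot: [180.0, 0.0, 85.6]
ft_force: [0.9, -0.5, 0.2]
width: 0.602
grasp_force: 0.0
```

>>> servo_tool:
  moves:
    - {"dx": 30,"dy": 14,"dz": 0,"roll": 0,"jaw": 0.6}
    - {"dx": 60,"dy": 28,"dz": 0,"roll": 0,"jaw": 0.6}
    - {"dx": 90,"dy": 42,"dz": 0,"roll": 0,"jaw": 0.6}
    - {"dx": 120,"dy": 56,"dz": 0,"roll": 0,"jaw": 0.6}
    - {"dx": 150,"dy": 69.5,"dz": 0,"roll": 0,"jaw": 0.6}
    - {"dx": 150,"dy": 69.5,"dz": 8,"roll": 0,"jaw": 0.6}
    - {"dx": 150,"dy": 69.5,"dz": 16,"roll": 0,"jaw": 0.6}
    - {"dx": 150,"dy": 69.5,"dz": 24,"roll": 0,"jaw": 0.6}
    - {"dx": 150,"dy": 69.5,"dz": 30,"roll": 0,"jaw": 0.6}
    - {"dx": 150,"dy": 69.5,"dz": 30,"roll": 0,"jaw": 0.6}

```text
time_s: 4.3
tcp_pos: [0.5271, -0.0117, 0.1812]
tool_rot: [-180.0, 0.0, 85.4]
ft_force: [-0.3, 0.0, -0.4]
width: 0.603
grasp_force: 0.0
```

```bash
python3 - <<'E'
from h import *
s=read_state();print(s["tcp_pos"],s["tool_rot"],s["ft_force"],s["joint_positions"])
p,d,X=cloud("side");cv2.imwrite("pics/side2.png",cv2.resize(p[150:300,180:380],None,fx=4,fy=4,interpolation=2))
E
```

```text
[ 0.52711052 -0.01174543  0.18118389] [-1.79952908e+02  8.56922061e-04  8.53813253e+01] [-0.31301564  0.04632875 -0.4109491 ] [-7.76481877e+00  2.24625022e+01  9.30513517e+01 -3.81042070e-03
  6.45331200e+01 -3.14450385e+00]
```

View pics/side2.png

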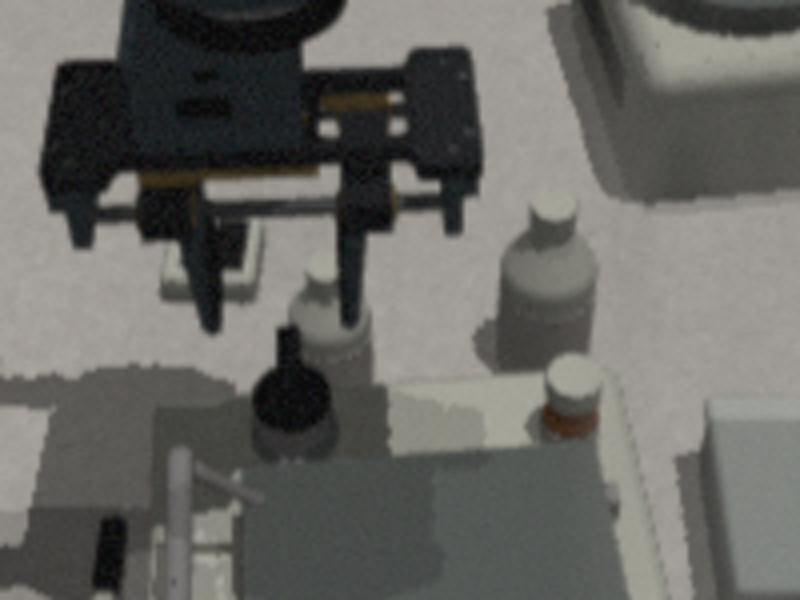

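The view shows the fingers at (205,325) and (350,320), straddling the knob bar at (288,340) with clear space around them. I'll descend and close.

>>> servo_tool:
  moves:
    - {"dx": 2,"dy": 1,"dz": 10,"roll": 0,"jaw": 0.6}
    - {"dx": 2,"dy": 1,"dz": 20,"roll": 0,"jaw": 0.6}
    - {"dx": 2,"dy": 1,"dz": 30,"roll": 0,"jaw": 0.6}
    - {"dx": 2,"dy": 1,"dz": 38,"roll": 0,"jaw": 0.6}
    - {"dx": 2,"dy": 1,"dz": 38,"roll": 0,"jaw": 0.6}
    - {"dx": 2,"dy": 1,"dz": 38,"roll": 0,"jaw": 0.3}
    - {"dx": 2,"dy": 1,"dz": 38,"roll": 0,"jaw": 0}
    - {"dx": 2,"dy": 1,"dz": 38,"roll": 0,"jaw": 0}
    - {"dx": 2,"dy": 1,"dz": 38,"roll": 0,"jaw": 0}
    - {"dx": 2,"dy": 1,"dz": 38,"roll": 0,"jaw": 0}

```text
time_s: 5.6
tcp_pos: [0.5286, -0.0095, 0.1436]
tool_rot: [180.0, -0.0, 85.4]
ft_force: [0.6, -0.2, -0.4]
width: 0.081
grasp_force: 0.0
```

```bash
python3 - <<'E'
from h import *
p,d,X=cloud("side");cv2.imwrite("pics/side3.png",cv2.resize(p[150:300,180:380],None,fx=4,fy=4,interpolation=2))
s=read_state();print(s["width"],s["grasp_force"],s["ft_force"])
E
```

```text
0.04510619597094561 0.0 [ 0.66304844 -0.21186459  0.79162645]
```

View pics/side3.png

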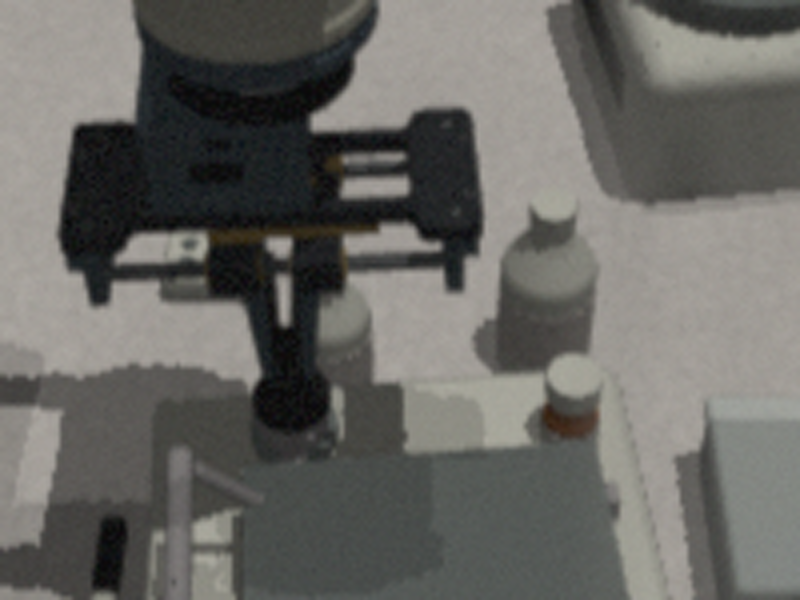

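The fingers look as if they straddle the knob bar at (285,345), but the reported width and force don't confirm contact yet. I'll hold for one call.

>>> servo_tool:
  moves:
    - {"dx": 0,"dy": 0,"dz": 0,"roll": 0,"jaw": 0}
    - {"dx": 0,"dy": 0,"dz": 0,"roll": 0,"jaw": 0}
    - {"dx": 0,"dy": 0,"dz": 0,"roll": 0,"jaw": 0}
    - {"dx": 0,"dy": 0,"dz": 0,"roll": 0,"jaw": 0}
    - {"dx": 0,"dy": 0,"dz": 0,"roll": 0,"jaw": 0}
    - {"dx": 0,"dy": 0,"dz": 0,"roll": 0,"jaw": 0}
    - {"dx": 0,"dy": 0,"dz": 0,"roll": 0,"jaw": 0}
    - {"dx": 0,"dy": 0,"dz": 0,"roll": 0,"jaw": 0}
    - {"dx": 0,"dy": 0,"dz": 0,"roll": 0,"jaw": 0}
    - {"dx": 0,"dy": 0,"dz": 0,"roll": 0,"jaw": 0}

```text
time_s: 6.9
tcp_pos: [0.5286, -0.0095, 0.1436]
tool_rot: [180.0, -0.0, 85.4]
ft_force: [-0.0, -0.4, -0.4]
width: 0.005
grasp_force: 0.0
```

```bash
python3 - <<'E'
from h import *
for c,o in(("side",(150,180)),("top",(150,270))):
    p,d,X=cloud(c);a=cv2.resize(p[o[0]:o[0]+140,o[1]:o[1]+95],None,fx=4.2,fy=4.2,interpolation=2)
    b=a if c=="side" else np.hstack([b,a])
cv2.imwrite("pics/both4.png",b)
s=read_state();print(s["width"],s["grasp_force"],s["ft_force"],s["torque"],b.shape)
for c in("side","top"): print([(r["point"],r["confidence"]) for r in recognise("lock_turn",c)])
E
```

```text
0.008298353168541666 0.0 [ 0.34274783 -0.34195779  0.37029214] [-0.01780669 -0.11545443  0.02711663] (588, 798, 3)
[([0.5286, -0.0216, 0.1153], 0.84), ([0.5283, -0.0255, 0.1139], 0.54)]
[([0.4806, -0.1072, 0.1573], 0.43)]
```

View pics/both4.png

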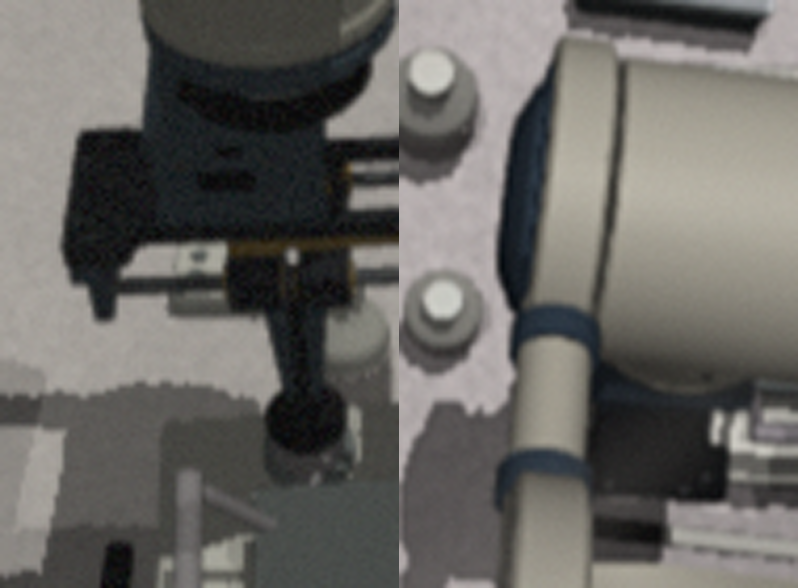

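Both fingers are shut on nothing: the stems merge at about (300,350) in the left panel, just above the knob skirt at (305,415). I'll locate the fingers and knob in 3D.

```bash
python3 - <<'E'
from h import *
p,d,X=cloud("side");x,y,z=X[...,0],X[...,1],X[...,2]
# columns of the finger/knob in the picture: panel px/4.2+offset
for v in range(205,262,3):
    u0=int(180+300/4.2)
    print(v,[tuple((X[v,u]*1000).round().astype(int).tolist()) for u in range(u0-9,u0+10,3)])
E
```

```text
205 [(517, -35, 263), (522, -35, 263), (528, -35, 261), (533, -36, 263), (538, -35, 261), (543, -36, 261), (548, -37, 261)]
208 [(517, -33, 254), (522, -34, 254), (527, -37, 256), (532, -35, 254), (537, -35, 253), (542, -37, 255), (547, -35, 252)]
211 [(516, -35, 248), (521, -34, 247), (527, 5, 206), (532, -36, 248), (537, -36, 247), (542, -37, 248), (547, -39, 248)]
214 [(516, -41, 248), (521, -43, 249), (526, -3, 207), (531, -44, 249), (536, -44, 248), (541, -44, 247), (546, -45, 247)]
217 [(515, -48, 247), (520, -48, 247), (526, -43, 241), (531, -48, 245), (536, -50, 247), (541, -50, 246), (546, -50, 245)]
220 [(515, -47, 239), (520, -47, 239), (525, -16, 204), (530, -49, 239), (535, -49, 238), (540, -49, 237), (545, -51, 239)]
223 [(514, -47, 231), (519, -47, 231), (524, -23, 204), (530, -48, 231), (535, -49, 231), (540, -49, 230), (545, -50, 230)]
226 [(508, 159, -1), (519, -27, 202), (524, -27, 201), (529, -26, 199), (535, -27, 199), (540, -27, 199), (550, 79, 80)]
229 [(508, 147, 0), (518, -27, 193), (523, -26, 192), (529, -25, 189), (534, -29, 193), (540, -27, 190), (550, 75,
[... 488 characters left out ...]
 99, 1), (514, 2, 116), (521, -27, 150), (526, -26, 148), (532, -28, 149), (538, 0, 114), (544, -1, 115)]
247 [(504, 90, 0), (514, -5, 115), (520, -5, 114), (526, -29, 142), (531, -31, 143), (538, -9, 116), (544, -9, 115)]
250 [(506, 18, 78), (513, -14, 116), (519, -15, 116), (525, -30, 134), (531, -30, 133), (537, -16, 115), (543, -14, 112)]
253 [(506, 8, 81), (513, -22, 117), (519, -21, 115), (525, -30, 125), (530, -30, 124), (536, -24, 115), (542, -23, 113)]
256 [(505, 0, 81), (512, -13, 97), (518, -27, 112), (524, -28, 113), (530, -28, 112), (536, -27, 110), (542, -17, 96)]
259 [(505, -8, 80), (511, -14, 87), (517, -23, 98), (523, -24, 99), (529, -25, 98), (535, -25, 98), (541, -25, 96)]
```

Depth puts the closed fingertips at about z = 148 mm, just above the knob bar, whose end shows at z = 125–143. The state implies 118 mm. I'll open and check the real tip height against the state before going lower.

>>> servo_tool:
  moves:
    - {"dx": 0,"dy": 0,"dz": 0,"roll": 0,"jaw": 0.5}
    - {"dx": 0,"dy": 0,"dz": 0,"roll": 0,"jaw": 0.5}
    - {"dx": 0,"dy": 0,"dz": 0,"roll": 0,"jaw": 0.5}
    - {"dx": 0,"dy": 0,"dz": 0,"roll": 0,"jaw": 0.5}
    - {"dx": 0,"dy": 0,"dz": 0,"roll": 0,"jaw": 0.5}
    - {"dx": 0,"dy": 0,"dz": 0,"roll": 0,"jaw": 0.5}
    - {"dx": 0,"dy": 0,"dz": 0,"roll": 0,"jaw": 0.5}
    - {"dx": 0,"dy": 0,"dz": 0,"roll": 0,"jaw": 0.5}
    - {"dx": 0,"dy": 0,"dz": 0,"roll": 0,"jaw": 0.5}
    - {"dx": 0,"dy": 0,"dz": 0,"roll": 0,"jaw": 0.5}

```text
time_s: 8.4
tcp_pos: [0.5286, -0.0095, 0.1436]
tool_rot: [-180.0, 0.0, 85.4]
ft_force: [0.6, -0.2, 0.0]
width: 0.501
grasp_force: 0.0
```

```bash
python3 - <<'E'
from h import *
s=read_state();print(s["width"],s["tcp_pos"],s["joint_positions"])
p,d,X=cloud("side");x,y,z=X[...,0],X[...,1],X[...,2]
m=(abs(y+.011)<.03)&(z>.118)&(z<.2)&(abs(x-.5285)<.065)&(abs(z-.5)<1)
for a in np.arange(.118,.2,.006):
    k=m&(z>=a)&(z<a+.006); print(a.round(3),np.unique((x[k]*250).round().astype(int)*4),"y",(np.percentile(y[k],[5,50,95])*1000).round() if k.any() else "")
cv2.imwrite("pics/side5.png",cv2.resize(p[190:280,200:320],None,fx=6,fy=6,interpolation=2))
E
```

```text
0.5006403318853418 [ 0.52861447 -0.00949487  0.14361189] [-7.50058045e+00  2.52931620e+01  9.54033908e+01 -1.93047371e-03
  5.93041022e+01 -2.91775689e+00]
0.118 [524 528 532] y [-30. -29. -29.]
0.124 [520 524 528 532 536] y [-31. -28.   1.]
0.13 [520 524 528 532] y [-30. -30. -26.]
0.136 [520 524 528 532] y [-31. -29. -28.]
0.142 [500 504 508 520 524 528 532 536 552] y [-29. -12.   6.]
0.148 [496 500 504 508 552 556 560] y [-30. -25.   5.]
0.154 [496 500 504 552 556 560] y [-31. -28. -24.]
0.16 [496 500 504 552 556 560] y [-30. -26. -24.]
0.166 [496 500 504 508 552 556 560] y [-31. -26. -11.]
0.172 [496 500 504 508 552 556 560] y [-30. -25.   4.]
0.178 [496 500 504 552 556 560] y [-30. -27. -24.]
0.184 [492 496 500 504 552 556 560] y [-31. -28. -22.]
0.19 [492 496 500 504 508 552 556 560] y [-30. -25. -11.]
0.196 [492 496 500 504 508 552 556 560] y [-31. -25. -15.]
```

View pics/side5.png

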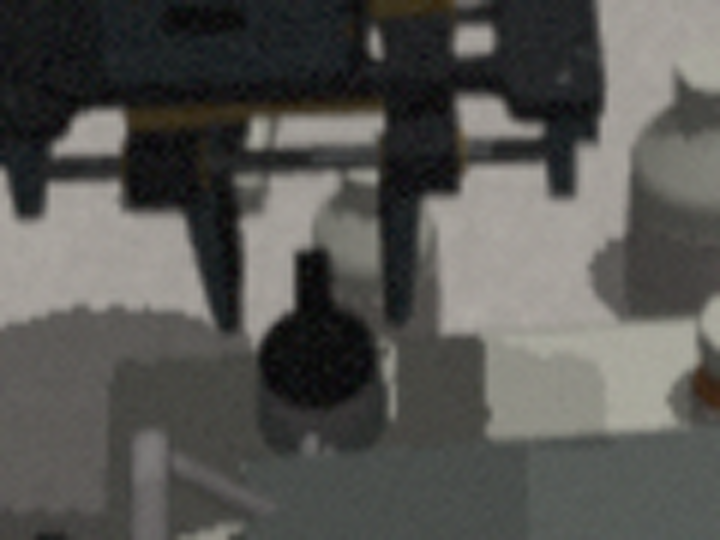

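The image shows both tips at (230,330) and (398,325), level with the top of the knob bar at (313,255), so the true tips are at about 144 mm, roughly where the reported TCP is. I'll go 25 mm lower and close.

>>> servo_tool:
  moves:
    - {"dx": 0,"dy": 0,"dz": 6,"roll": 0,"jaw": 0.5}
    - {"dx": 0,"dy": 0,"dz": 12,"roll": 0,"jaw": 0.5}
    - {"dx": 0,"dy": 0,"dz": 18,"roll": 0,"jaw": 0.5}
    - {"dx": 0,"dy": 0,"dz": 24,"roll": 0,"jaw": 0.5}
    - {"dx": 0,"dy": 0,"dz": 24,"roll": 0,"jaw": 0.5}
    - {"dx": 0,"dy": 0,"dz": 24,"roll": 0,"jaw": 0}
    - {"dx": 0,"dy": 0,"dz": 24,"roll": 0,"jaw": 0}
    - {"dx": 0,"dy": 0,"dz": 24,"roll": 0,"jaw": 0}
    - {"dx": 0,"dy": 0,"dz": 24,"roll": 0,"jaw": 0}
    - {"dx": 0,"dy": 0,"dz": 24,"roll": 0,"jaw": 0}

```text
time_s: 9.7
tcp_pos: [0.528, -0.0094, 0.1196]
tool_rot: [-179.9, 0.0, 85.4]
ft_force: [-4.2, 0.1, 4.3]
width: 0.127
grasp_force: 30.0
```

>>> servo_tool:
  moves:
    - {"dx": 0,"dy": 0,"dz": 2,"roll": 0,"jaw": 0}
    - {"dx": 0,"dy": 0,"dz": 4,"roll": 0,"jaw": 0}
    - {"dx": 0,"dy": 0,"dz": 6,"roll": 0,"jaw": 0}
    - {"dx": 0,"dy": 0,"dz": 6,"roll": 0,"jaw": 0}
    - {"dx": 0,"dy": 0,"dz": 6,"roll": 0.02,"jaw": 0}
    - {"dx": 0,"dy": 0,"dz": 6,"roll": 0.04,"jaw": 0}
    - {"dx": 0,"dy": 0,"dz": 6,"roll": 0.06,"jaw": 0}
    - {"dx": 0,"dy": 0,"dz": 6,"roll": 0.06,"jaw": 0}
    - {"dx": 0,"dy": 0,"dz": 6,"roll": 0.06,"jaw": 0}
    - {"dx": 0,"dy": 0,"dz": 6,"roll": 0.06,"jaw": 0}

```text
time_s: 10.95
tcp_pos: [0.5281, -0.0094, 0.1137]
tool_rot: [-179.9, 0.0, 82.0]
ft_force: [-6.2, 0.1, 8.5]
width: 0.13
grasp_force: 30.0
```

>>> servo_tool:
  moves:
    - {"dx": 0,"dy": -0.7,"dz": 0.7,"roll": 0,"jaw": 0}
    - {"dx": 0,"dy": -0.7,"dz": 0.7,"roll": 0.14,"jaw": 0}
    - {"dx": 0,"dy": -0.7,"dz": 0.7,"roll": 0.28,"jaw": 0}
    - {"dx": 0,"dy": -0.7,"dz": 0.7,"roll": 0.42,"jaw": 0}
    - {"dx": 0,"dy": -0.7,"dz": 0.7,"roll": 0.56,"jaw": 0}
    - {"dx": 0,"dy": -0.7,"dz": 0.7,"roll": 0.7,"jaw": 0}
    - {"dx": 0,"dy": -0.7,"dz": 0.7,"roll": 0.84,"jaw": 0}
    - {"dx": 0,"dy": -0.7,"dz": 0.7,"roll": 0.98,"jaw": 0}
    - {"dx": 0,"dy": -0.7,"dz": 0.7,"roll": 1.1,"jaw": 0}
    - {"dx": 0,"dy": -0.7,"dz": 0.7,"roll": 1.1,"jaw": 0}

```text
time_s: 12.2
tcp_pos: [0.5278, -0.0094, 0.1132]
tool_rot: [180.0, -0.0, 18.8]
ft_force: [-4.1, 0.2, 8.8]
width: 0.13
grasp_force: 30.0
```

```bash
python3 -c "
from h import *
s=read_state();print(s['tool_rot'],s['torque'],s['ft_force'],s['joint_positions'])"
```

```text
[ 1.79999547e+02 -3.41893276e-04  1.88334377e+01] [-0.00983869  0.99467446 -0.05198388] [-4.13391005  0.18411395  8.80934822] [-7.50166241e+00  2.76703421e+01  9.73074769e+01 -3.10107907e-04
  5.50216737e+01  6.36650776e+01]
```

>>> servo_tool:
  moves:
    - {"dx": 0,"dy": 0,"dz": 0,"roll": 0.02,"jaw": 0}
    - {"dx": 0,"dy": 0,"dz": 0,"roll": 0.04,"jaw": 0}
    - {"dx": 0,"dy": 0,"dz": 0,"roll": 0.06,"jaw": 0}
    - {"dx": 0,"dy": 0,"dz": 0,"roll": 0.08,"jaw": 0}
    - {"dx": 0,"dy": 0,"dz": 0,"roll": 0.08,"jaw": 0}
    - {"dx": 0,"dy": 0,"dz": 0,"roll": 0.08,"jaw": 0}
    - {"dx": 0,"dy": 0,"dz": -3,"roll": 0.08,"jaw": 0}
    - {"dx": 0,"dy": 0,"dz": -6,"roll": 0.08,"jaw": 0}
    - {"dx": 0,"dy": 0,"dz": -6,"roll": 0.08,"jaw": 0}
    - {"dx": 0,"dy": 0,"dz": -6,"roll": 0.08,"jaw": 0}

```text
time_s: 13.45
tcp_pos: [0.5278, -0.0094, 0.1188]
tool_rot: [-180.0, 0.0, 14.4]
ft_force: [-3.5, 0.0, 4.4]
width: 0.128
grasp_force: 30.0
```

```bash
python3 -c "
from h import *
s=read_state();print(s['tool_rot'],s['torque'],s['ft_force'])"
```

```text
[-1.79998000e+02  1.62996408e-02  1.43821954e+01] [-0.05954685  0.84946089  0.49932548] [-3.48735590e+00  3.88788486e-03  4.41824392e+00]
```

The stop shows as a 0.5 N m torque. I'll relax the turn, release and lift.

>>> servo_tool:
  moves:
    - {"dx": 0,"dy": 0,"dz": 0,"roll": -0.02,"jaw": 0}
    - {"dx": 0,"dy": 0,"dz": 0,"roll": -0.03,"jaw": 0.35}
    - {"dx": 0,"dy": 0,"dz": 0,"roll": -0.03,"jaw": 0.35}
    - {"dx": 0,"dy": 0,"dz": 0,"roll": -0.03,"jaw": 0.35}
    - {"dx": 0,"dy": 0,"dz": 0,"roll": -0.03,"jaw": 0.35}
    - {"dx": 0,"dy": 0,"dz": -15,"roll": -0.03,"jaw": 0.35}
    - {"dx": 0,"dy": 0,"dz": -30,"roll": -0.03,"jaw": 0.35}
    - {"dx": 0,"dy": 0,"dz": -45,"roll": -0.03,"jaw": 0.35}
    - {"dx": 0,"dy": 0,"dz": -60,"roll": -0.03,"jaw": 0.35}
    - {"dx": 0,"dy": 0,"dz": -75,"roll": -0.03,"jaw": 0.35}

```text
time_s: 14.7
tcp_pos: [0.528, -0.0094, 0.1952]
tool_rot: [180.0, -0.0, 16.1]
ft_force: [0.1, 0.2, 0.9]
width: 0.347
grasp_force: 0.0
```

>>> servo_tool:
  moves:
    - {"dx": 0,"dy": 0,"dz": -15,"roll": -0.12,"jaw": 0.35}
    - {"dx": -12,"dy": 15,"dz": -15,"roll": -0.25,"jaw": 0.5}
    - {"dx": -25,"dy": 30,"dz": -15,"roll": -0.4,"jaw": 0.5}
    - {"dx": -38,"dy": 46,"dz": -15,"roll": -0.55,"jaw": 0.5}
    - {"dx": -51,"dy": 61,"dz": -15,"roll": -0.7,"jaw": 0.5}
    - {"dx": -64,"dy": 77,"dz": -15,"roll": -0.85,"jaw": 0.5}
    - {"dx": -75,"dy": 90,"dz": -15,"roll": -1,"jaw": 0.5}
    - {"dx": -86,"dy": 103,"dz": -15,"roll": -1.15,"jaw": 0.5}
    - {"dx": -86,"dy": 103,"dz": -15,"roll": -1.245,"jaw": 0.5}
    - {"dx": -86,"dy": 103,"dz": -15,"roll": -1.245,"jaw": 0.5}

```text
time_s: 15.95
tcp_pos: [0.4739, -0.1323, 0.2094]
tool_rot: [180.0, 0.0, 87.4]
ft_force: [-0.1, -0.2, -0.8]
width: 0.5
grasp_force: 0.0
```

```bash
python3 - <<'E'
from h import *
s=read_state();print(s["width"],s["tcp_pos"],s["tool_rot"])
p,d,X=cloud("side");x,y,z=X[...,0],X[...,1],X[...,2]
for lo,hi in((-.19,-.165),(-.165,-.15),(-.15,-.13),(-.13,-.11),(-.11,-.09),(-.09,-.075)):
    k=(z>.15)&(z<.172)&(y>lo)&(y<hi)&(x>.45)&(x<.5)
    if k.any(): print(lo,k.sum(),"x",(np.percentile(x[k],[5,50,95])*1000).round(1),"z",(np.percentile(z[k],[5,50,95])*1000).round(1))
k=(z>.12)&(z<.15)&(y>-.03)&(y<.02)&(x>.5)&(x<.56);line(X[k],"knob")
f=(abs(x-.474)<.06)&(abs(y+.132)<.03)&(z>.18)&(z<.26)
for a in np.arange(.18,.25,.006):
    k=f&(z>=a)&(z<a+.006); print(a.round(3),np.unique((x[k]*250).round().astype(int)*4))
cv2.imwrite("pics/side6.png",cv2.resize(p[200:350,190:350],None,fx=4,fy=4,interpolation=2))
E
```

```text
0.4996567776542127 [ 0.47386654 -0.13231861  0.20939178] [1.79985012e+02 3.05830673e-03 8.73716892e+01]
-0.19 117 x [465.  472.  478.7] z [153.6 161.6 163.7]
-0.165 58 x [467.3 472.5 477.2] z [159.8 161.9 163.8]
-0.15 70 x [467.7 473.  477.7] z [159.2 161.7 164. ]
-0.13 71 x [468.1 473.6 478.4] z [159.1 162.1 163.9]
-0.11 61 x [468.4 474.2 479.2] z [159.1 161.7 164.3]
-0.09 57 x [470.8 476.6 484.4] z [151.4 161.4 163.7]
knob 79 mean [ 0.5299 -0.0141  0.1384] mid [ 0.5333 -0.0139  0.1344] zmax 0.1478 len 0.0325 yaw 3.5999999999999943
0.18 []
0.186 []
0.192 []
0.198 []
0.204 []
0.21 [444 448 452 496 500]
0.216 [440 444 448 452 496 500 504]
0.222 [440 444 448 452 496 500 504]
0.228 [440 444 448 452 496 500 504 508]
0.234 [440 444 448 452 496 500 504 508]
0.24 [440 444 448 452 496 500 504 508]
0.246 [440 444 448 452 496 500 504 508]
```

View pics/side6.png

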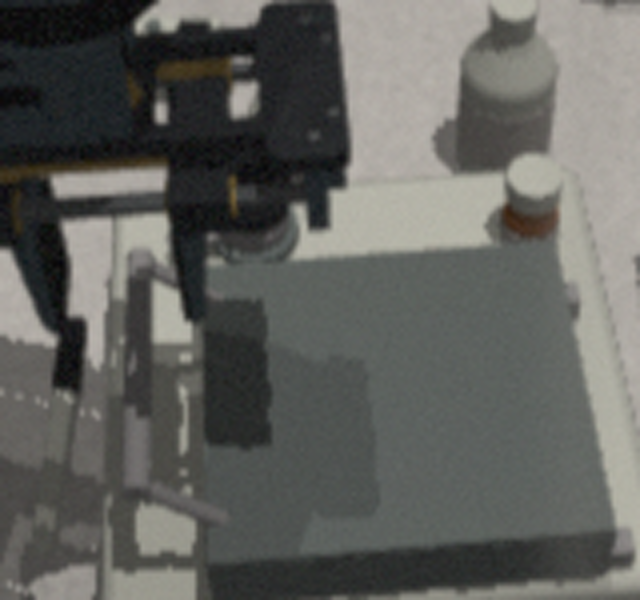

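The view shows the fingers straddling the bar (bar at about (140,340)) and the tongue no longer pointing at the lid. Bar centre at x = 473.5 and finger middle at x = 474 agree. Descend and grip.

>>> servo_tool:
  moves:
    - {"dx": 0,"dy": 0,"dz": 15,"roll": 0,"jaw": 0.5}
    - {"dx": 0,"dy": 0,"dz": 30,"roll": 0,"jaw": 0.5}
    - {"dx": 0,"dy": 0,"dz": 45,"roll": 0,"jaw": 0.5}
    - {"dx": 0,"dy": 0,"dz": 60,"roll": 0,"jaw": 0.5}
    - {"dx": 0,"dy": 0,"dz": 70,"roll": 0,"jaw": 0.5}
    - {"dx": 0,"dy": 0,"dz": 70,"roll": 0,"jaw": 0.3}
    - {"dx": 0,"dy": 0,"dz": 70,"roll": 0,"jaw": 0}
    - {"dx": 0,"dy": 0,"dz": 70,"roll": 0,"jaw": 0}
    - {"dx": 0,"dy": 0,"dz": 70,"roll": 0,"jaw": 0}
    - {"dx": 0,"dy": 0,"dz": 70,"roll": 0,"jaw": 0}

```text
time_s: 17.25
tcp_pos: [0.4724, -0.1321, 0.1391]
tool_rot: [-179.9, 0.0, 87.4]
ft_force: [-10.0, -1.9, 9.6]
width: 0.125
grasp_force: 30.0
```

```bash
python3 - <<'E'
import numpy as np
for n,T in(("A",np.linspace(0,.15,11)),("B",np.linspace(.15,.6,11)),("C",np.linspace(.6,.95,11)),("D",np.linspace(.95,1.215,11))):
    a0=np.arctan2(72,195)+T[0];a=np.arctan2(72,195)+T
    print(n,[(round(208*(np.cos(a0)-np.cos(x)),1),-round(208*(np.sin(x)-np.sin(a0)),1)) for x in a[1:]])
E
```

```text
A [(np.float64(1.1), np.float64(-2.9)), (np.float64(2.2), np.float64(-5.8)), (np.float64(3.4), np.float64(-8.7)), (np.float64(4.7), np.float64(-11.6)), (np.float64(5.9), np.float64(-14.4)), (np.float64(7.3), np.float64(-17.2)), (np.float64(8.6), np.float64(-20.1)), (np.float64(10.0), np.float64(-22.8)), (np.float64(11.5), np.float64(-25.6)), (np.float64(13.0), np.float64(-28.3))]
B [(np.float64(4.7), np.float64(-8.1)), (np.float64(9.8), np.float64(-16.0)), (np.float64(15.2), np.float64(-23.6)), (np.float64(20.9), np.float64(-31.0)), (np.float64(27.0), np.float64(-38.1)), (np.float64(33.4), np.float64(-45.0)), (np.float64(40.1), np.float64(-51.5)), (np.float64(47.0), np.float64(-57.7)), (np.float64(54.3), np.float64(-63.7)), (np.float64(61.8), np.float64(-69.2))]
C [(np.float64(6.0), np.float64(-4.1)), (np.float64(12.2), np.float64(-8.0)), (np.float64(18.4), np.float64(-11.7)), (np.float64(24.8), np.float64(-15.1)), (np.float64(31.4), np.float64(-18.4)), (np.float64(38.0), np.float64(-21.4)), (np.float64(44.7), np.float64(-24.1)), (np.float64(51.6), np.float64(-26.7)), (np.float64(58.5), np.float64(-28.9)), (np.float64(65.5), np.float64(-31.0))]
D [(np.float64(5.3), np.float64(-1.4)), (np.float64(10.7), np.float64(-2.6)), (np.float64(16.1), np.float64(-3.7)), (np.float64(21.5), np.float64(-4.7)), (np.float64(27.0), np.float64(-5.5)), (np.float64(32.5), np.float64(-6.2)), (np.float64(37.9), np.float64(-6.7)), (np.float64(43.4), np.float64(-7.1)), (np.float64(49.0), np.float64(-7.3)), (np.float64(54.5), np.float64(-7.4))]
```

>>> servo_tool:
  moves:
    - {"dx": 0,"dy": 0,"dz": -2.9,"roll": 0,"jaw": 0}
    - {"dx": 0,"dy": 0.7,"dz": -5.8,"roll": 0,"jaw": 0}
    - {"dx": 0,"dy": 1.9,"dz": -8.7,"roll": 0,"jaw": 0}
    - {"dx": 0,"dy": 3.2,"dz": -11.6,"roll": 0,"jaw": 0}
    - {"dx": 0,"dy": 4.4,"dz": -14.4,"roll": 0,"jaw": 0}
    - {"dx": 0,"dy": 5.8,"dz": -17.2,"roll": 0,"jaw": 0}
    - {"dx": 0,"dy": 7.1,"dz": -20.1,"roll": 0,"jaw": 0}
    - {"dx": 0,"dy": 8.5,"dz": -22.8,"roll": 0,"jaw": 0}
    - {"dx": 0,"dy": 10,"dz": -25.6,"roll": 0,"jaw": 0}
    - {"dx": 0,"dy": 11.5,"dz": -28.3,"roll": 0,"jaw": 0}

```text
time_s: 18.5
tcp_pos: [0.4848, -0.1327, 0.1673]
tool_rot: [-179.9, -0.0, 87.4]
ft_force: [-6.5, -2.1, 0.2]
width: 0.124
grasp_force: 30.0
```

>>> servo_tool:
  moves:
    - {"dx": 0,"dy": 4.2,"dz": -8.2,"roll": 0,"jaw": 0}
    - {"dx": 0,"dy": 9.2,"dz": -16.2,"roll": 0,"jaw": 0}
    - {"dx": 0,"dy": 14.5,"dz": -23.9,"roll": 0,"jaw": 0}
    - {"dx": 0,"dy": 20.2,"dz": -31.3,"roll": 0,"jaw": 0}
    - {"dx": 0,"dy": 26.3,"dz": -38.5,"roll": 0,"jaw": 0}
    - {"dx": 0,"dy": 32.7,"dz": -45.4,"roll": 0,"jaw": 0}
    - {"dx": 0,"dy": 39.4,"dz": -52,"roll": 0,"jaw": 0}
    - {"dx": 0,"dy": 46.3,"dz": -58.2,"roll": 0,"jaw": 0}
    - {"dx": 0,"dy": 53.6,"dz": -64.2,"roll": 0,"jaw": 0}
    - {"dx": 0,"dy": 61,"dz": -69.8,"roll": 0,"jaw": 0}

```text
time_s: 19.75
tcp_pos: [0.546, -0.1354, 0.2381]
tool_rot: [-180.0, 0.0, 87.4]
ft_force: [-8.1, -1.1, 7.8]
width: 0.126
grasp_force: 30.0
```

>>> servo_tool:
  moves:
    - {"dx": 0,"dy": 5.4,"dz": -5,"roll": 0,"jaw": 0}
    - {"dx": 0,"dy": 11.6,"dz": -9,"roll": 0,"jaw": 0}
    - {"dx": 0,"dy": 17.8,"dz": -12.8,"roll": 0,"jaw": 0}
    - {"dx": 0,"dy": 24.2,"dz": -16.3,"roll": 0,"jaw": 0}
    - {"dx": 0,"dy": 30.8,"dz": -19.6,"roll": 0,"jaw": 0}
    - {"dx": 0,"dy": 37.4,"dz": -22.6,"roll": 0,"jaw": 0}
    - {"dx": 0,"dy": 44.1,"dz": -25.3,"roll": 0,"jaw": 0}
    - {"dx": 0,"dy": 51,"dz": -27.9,"roll": 0,"jaw": 0}
    - {"dx": 0,"dy": 57.9,"dz": -30.1,"roll": 0,"jaw": 0}
    - {"dx": 0,"dy": 64.9,"dz": -32.2,"roll": 0,"jaw": 0}

```text
time_s: 21.0
tcp_pos: [0.6116, -0.1384, 0.2693]
tool_rot: [-180.0, -0.0, 87.4]
ft_force: [-2.3, -1.7, 3.1]
width: 0.125
grasp_force: 30.0
```

```bash
python3 - <<'E'
from h import *
s=read_state();print(s["width"],s["tcp_pos"],s["ft_force"])
for c in("side","top"):
    p,d,X=cloud(c);x,y,z=X[...,0],X[...,1],X[...,2]
    for n,lo,hi in(("R",-.2,-.16),("L",-.11,-.065)):
        k=(z>.265)&(z<.31)&(y>lo)&(y<hi)&(abs(x-s["tcp_pos"][0])<.04)
        if k.any():print(c,n,k.sum(),(np.median(X[k],0)*1000).round(1),(np.percentile(z[k],95)*1000).round(1),(np.percentile(x[k],[5,95])*1000).round(1))
cv2.imwrite("pics/side7.png",p if 0 else cv2.resize(capture("side")[0][120:380,150:420],None,fx=2.2,fy=2.2,interpolation=2))
E
```

```text
0.12524273265158667 [ 0.61160173 -0.13837792  0.26925844] [-2.31999864 -1.71644942  3.13442654]
side R 254 [ 608.4 -186.8  289.5] 292.1 [603.8 614.6]
side L 2 [ 618.2 -106.5  288.6] 289.2 [617.9 618.5]
top L 116 [614.1 -91.  289.9] 292.6 [609.3 620.7]
```

View pics/side7.png

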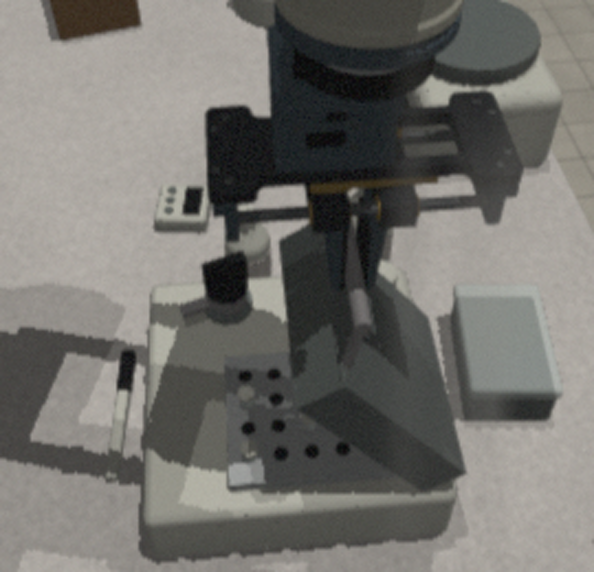

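The view shows the lid held at about 55°, the tongue turned clear of the lid (knob at (225,275)), and nothing else moved. The bar sits at x ≈ 611 and z ≈ 286, in line with the tool. About 55 mm remain to the balance point.

>>> servo_tool:
  moves:
    - {"dx": 0,"dy": 6,"dz": -1.4,"roll": 0,"jaw": 0}
    - {"dx": 0,"dy": 13,"dz": -2.8,"roll": 0,"jaw": 0}
    - {"dx": 0,"dy": 20,"dz": -4.2,"roll": 0,"jaw": 0}
    - {"dx": 0,"dy": 27,"dz": -5.3,"roll": 0,"jaw": 0}
    - {"dx": 0,"dy": 34,"dz": -6.1,"roll": 0,"jaw": 0}
    - {"dx": 0,"dy": 40,"dz": -6.6,"roll": 0,"jaw": 0}
    - {"dx": 0,"dy": 45,"dz": -6.9,"roll": 0,"jaw": 0}
    - {"dx": 0,"dy": 49,"dz": -7.1,"roll": 0,"jaw": 0}
    - {"dx": 0,"dy": 52,"dz": -7.2,"roll": 0,"jaw": 0}
    - {"dx": 0,"dy": 53,"dz": -7.2,"roll": 0,"jaw": 0}

```text
time_s: 22.4
tcp_pos: [0.6642, -0.1408, 0.2764]
tool_rot: [180.0, -0.0, 87.4]
ft_force: [-1.4, -1.3, 0.0]
width: 0.128
grasp_force: 30.0
```

```bash
python3 - <<'E'
from h import *
s=read_state();print(s["width"],s["tcp_pos"],s["ft_force"],s["torque"])
A=[]
for i in range(3):
  for c in("side","top"):
    p,d,X=cloud(c);x,y,z=X[...,0],X[...,1],X[...,2]
    for n,lo,hi in(("R",-.205,-.165),("L",-.11,-.075)):
        k=(z>.28)&(z<.305)&(y>lo)&(y<hi)&(abs(x-s["tcp_pos"][0])<.03)
        if i==0 and k.sum()>9:
            # perpendicular to incubator y, referred to y=-.14
            xs=x[k]-(y[k]+.14)*.0445
            print(c,n,k.sum(),"bar x@-.14",(np.percentile(xs,[5,50,95])*1000).round(1),"ztop",(np.percentile(z[k],95)*1000).round(1))
    # lid planes: top face of lid (normal ~ toward front, -x) and edges
    L,cf=mask("lid",c,d)
    if L.sum()>50 and i==0:
        for zl in np.arange(.1,.27,.02):
            k=L&(abs(z-zl)<.01)&(y<-.09);xs=x[k]-(y[k]+.14)*.0445
            if k.sum()>9: print(c,"lid z",zl.round(2),k.sum(),(np.percentile(xs,[2,50,98])*1000).round(1))
    # incubator rear/front edge and hinge line
    if i==0:
        k=(abs(z-.08)<.006)&(y>-.22)&(y<.02)&(x>.4)&(x<.75);xs=x[k]-(y[k]+.14)*.0445
        print(c,"top face x range",(np.percentile(xs,[.5,99.5])*1000).round(1), (np.array([xs.min(),xs.max()])*1000).round(1))
E
```

```text
0.12788174157459256 [ 0.66419019 -0.14078559  0.27635373] [-1.37962323 -1.27339841  0.02116255] [-0.33640893  0.35749612  0.02684289]
side R 243 bar x@-.14 [657.  662.4 668.9] ztop 299.6
side lid z 0.1 168 [625.9 683.7 704.2]
side lid z 0.12 229 [655.8 689.5 700.3]
side lid z 0.14 242 [647.7 680.1 692.7]
side lid z 0.16 258 [639.9 672.7 684.9]
side lid z 0.18 272 [631.4 664.6 677. ]
side lid z 0.2 298 [623.9 656.1 669.6]
side lid z 0.22 319 [616.6 649.2 661.9]
side lid z 0.24 1075 [606.8 617.5 653.1]
side lid z 0.26 1092 [621.6 634.6 648.5]
side top face x range [449.  684.5] [448.  696.2]
top L 112 bar x@-.14 [657.1 662.9 669.4] ztop 300.1
top lid z 0.1 14 [702.  704.5 705.6]
top lid z 0.12 21 [694.6 696.8 701.1]
top lid z 0.14 20 [686.5 690.8 694.3]
top lid z 0.16 22 [680.  684.  685.9]
top lid z 0.18 23 [671.1 675.5 678. ]
top lid z 0.2 21 [663.8 666.9 670.9]
top lid z 0.22 19 [655.7 658.6 663. ]
top lid z 0.24 137 [608.4 617.8 654.4]
top lid z 0.26 184 [621.9 635.2 645.3]
top top face x range [449.8 695. ] [448.4 697.7]
```

>>> servo_tool:
  moves:
    - {"dx": 0,"dy": 1,"dz": 0,"roll": 0,"jaw": 0}
    - {"dx": 0,"dy": 2,"dz": 0,"roll": 0,"jaw": 0}
    - {"dx": 0,"dy": 3,"dz": 0,"roll": 0,"jaw": 0}
    - {"dx": 0,"dy": 3.7,"dz": 0,"roll": 0,"jaw": 0}
    - {"dx": 0,"dy": 3.7,"dz": 0,"roll": 0,"jaw": 0}
    - {"dx": 0,"dy": 3.7,"dz": 0,"roll": 0,"jaw": 0}
    - {"dx": 0,"dy": 3.7,"dz": 0,"roll": 0,"jaw": 0}
    - {"dx": 0,"dy": 3.7,"dz": 0,"roll": 0,"jaw": 0}
    - {"dx": 0,"dy": 3.7,"dz": 0,"roll": 0,"jaw": 0}
    - {"dx": 0,"dy": 3.7,"dz": 0,"roll": 0,"jaw": 0}

```text
time_s: 24.25
tcp_pos: [0.6678, -0.1409, 0.2765]
tool_rot: [180.0, 0.0, 87.4]
ft_force: [-2.1, -1.8, 0.6]
width: 0.124
grasp_force: 30.0
```

```bash
python3 - <<'E'
from h import *
s=read_state();print(s["width"],s["tcp_pos"],s["ft_force"],s["qvel"].round(2))
for c in("side","top"):
    p,d,X=cloud(c);x,y,z=X[...,0],X[...,1],X[...,2]
    xs=x-(y+.14)*.0445
    k=(z>.285)&(z<.31)&(((y>-.205)&(y<-.165))|((y>-.11)&(y<-.075)))&(abs(xs-.667)<.02)
    print(c,"bar",k.sum(),(np.percentile(xs[k],[5,50,95])*1000).round(1))
    L,_=mask("lid",c,d)
    # rear (outer top) edge of the lid: largest x per height
    zs=np.arange(.105,.235,.005);e=[]
    for a in zs:
        k=L&(abs(z-a)<.0035)&(y<-.07)
        e.append(np.percentile(xs[k],97) if k.sum()>3 else np.nan)
    e=np.array(e);g=~np.isnan(e);f=np.polyfit(zs[g],e[g],1);r=e-np.polyval(f,zs);g&=abs(r)<2*np.nanstd(r);f=np.polyfit(zs[g],e[g],1)
    print(c,"lid angle from edge",round(np.pi/2+np.arctan(f[0]),3),"fit rms mm",(np.std(e[g]-np.polyval(f,zs[g]))*1000).round(2))
E
```

```text
0.12352028099177284 [ 0.66777249 -0.14093999  0.27648154] [-2.11308984 -1.76716086  0.5911862 ] [-0.04  0.   -0.18 -0.01 -0.03 -0.08]
side bar 228 [662.  666.5 672.6]Traceback (most recent call last):
  File "<stdin>", line 14, in <module>
    raise TypeError("expected non-empty vector for x")
TypeError: expected non-empty vector for x
```

```bash
python3 - <<'E'
from h import *
p,d,X=cloud("side");x,y,z=X[...,0],X[...,1],X[...,2];xs=x-(y+.14)*.0445
zs=np.arange(.11,.225,.005);e=[]
for a in zs:
    k=(abs(z-a)<.0035)&(y<-.17)&(y>-.225)&(xs>.6)&(xs<.715); e.append(np.percentile(xs[k],97) if k.sum()>3 else np.nan)
e=np.array(e);g=~np.isnan(e);f=np.polyfit(zs[g],e[g],1);ang=np.pi/2+np.arctan(f[0])
print("lid angle",round(ang,3),"rms mm",(np.std(e[g]-np.polyval(f,zs[g]))*1000).round(2))
k=(z>.12)&(z<.15)&(y>-.04)&(y<.02)&(x>.5)&(x<.56);line(X[k],"knob")
for t in("vial","reagent","marker","tip_box"): print(t,[np.round(r["point"],3).tolist() for r in recognise(t,"side")[:2]])
s=read_state();print(s["grasp_force"],s["tcp_pos"])
if abs(ang-1.215)<.03 and s["grasp_force"]>20: print(job_done())
E
```

```text
lid angle 1.22 rms mm 0.24
knob 251 mean [ 0.5282 -0.0139  0.1367] mid [ 0.5289 -0.0137  0.1367] zmax 0.1477 len 0.0407 yaw 15.5
vial [[0.582, -0.16, 0.092]]
reagent [[0.678, 0.09, 0.125], [0.556, 0.077, 0.067]]
marker [[0.418, -0.072, 0.012], [0.675, 0.091, 0.123]]
tip_box [[0.782, -0.081, 0.057]]
30.00031292438507 [ 0.66777968 -0.14092876  0.27650102]
the job is handed in; nothing more can be done
None
```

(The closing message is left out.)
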